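# Pair the finial, then hold the sprung lid at its pointer

## Robot

A 6-joint arm with a two-finger parallel gripper is mounted at the origin on a cart in front of the work surface, level with it; the furniture and walls round the work are solid. World frame = base frame: x ahead of the robot, y to its left, z up, the work surface at z = 0. Lengths are in m, angles in rad, forces in N, time in s.
With the tool pointing down it reaches from about 0.35 to 0.925 m from the base axis. Payload 6.4 kg.
Tool frame: the origin (TCP) lies between the finger pads; the fingertips stand 17 mm ahead of it and the grasp point (between the pads) lies 2 mm behind it (tip_reach is the distance from the TCP to the fingertips, in m); x points along the fingers, y is the direction in which the jaws open and shut, and the axes are right-handed (so a half turn about x gives the same grasp; the last joint's range is limited). The gripper opens to 94 mm and grips with 3 to 60 N. Pads are 16 mm wide; open, the fingers measure 119 mm over their backs; the gripper's body (75 mm by 177 mm) begins 78 mm behind the grasp point.
Start: joints at [0.977, 0.245, 1.558, -0, 1.339, -0.174], TCP at [0.265, 0.594, 0.222] pointing down, gripper open.
Joint ranges: [-3.13, 3.13], [-1.02, 2.26], [0.13, 2.54], [-0.95, 4.09], [0.21, 2.88], [-2.74, 2.74]. Speed limits (rad/s): [2.57, 2.57, 3.14, 3.14, 3.14, 3.14].

## Interface

Orientations are given as a 3x3 rotation matrix whose columns are the frame's x, y, z axes.
In Python, from rig import * gives the robot as it stands. The module is installed in compiled form; this text tells all that it offers.
- The arm moves only by the shell command python3 -m inch 'ROWS' [OPENING] [FORCE]. ROWS is a JSON object of lists of equal length, an entry for each row: "delta_pos": the shift along the world's x, y, z in m, a list of three; "yaw": the turn about the world's z in degrees. A call has exactly 10 rows; each row shifts and turns the commanded pose from where the row before left it; what a row does not reach is not made up. A row lasts 1/8 s, in which the tool goes at most 62.5 mm and 10.7 degrees, less where a joint would pass 70% of its speed; a pose out of reach is approached as far as the arm can. A call with a gripper value outside its range is refused whole. OPENING is the opening, from -1 (shut) to 1 (fully open), set as the call begins (- or left out, the last holds). The fingers move at their own pace and stop on an object; FORCE is the grip in N (left out, the last holds). Time passes only in rows, so rows that do not move let the fingers close, or fill a call up. It gives the time, the measured TCP pose, the force and the opening at its end, in the units of the state.
- state(): the state, without advancing time (a new reading comes with each control period).
- grab_frame(name): name is "scene" or "top" or "wrist"; returns a dict with "image" (420x560x3 uint8, red, green, blue), "K" (3x3 intrinsics, pixels), "rvec" (rotation vector, rad) and "tvec" (3), from world to camera coordinates, as OpenCV has them; the wrist camera has in their place "tool_from_camera" (4x4, takes a point from camera to tool coordinates, whose origin is the TCP and whose axes are the tool frame's). Camera axes: x right, y down, z forward; pixel columns grow to the right and rows downward; lengths in m; the calibration is good to about 2 mm. A picture is of the moment at which its call begins: read the wrist's pose just before it. There is no depth.
- finish_job(): hands the job in, once; it reports no verdict.
The state is a dict: "time_s": time; "q": joint angles; "joint_vel": joint speeds; "tau": joint torques, N m; "tcp_pos": TCP position; "ee_rot": TCP orientation; "force": force on the tool from outside, world axes, zero at the start; "ft_torque": the same for the moment, N m; "grip_width": opening from 0.0 (shut) to 1.0 (fully open).
Only numpy, scipy, OpenCV 4.12 (cv2) and the standard library are available. Lean on these libraries where they do the work, as an engineer would, in place of code of your own. Each camera call takes 0.05 s, during which the arm holds its last target. There are 200 camera calls.

## Task

Stand the loose pale finial upright in the empty front bay of the small sorting tray directly in front of the finial already standing there (not in front of the dark knob), and let go of it. Then lift the sprung lid of the wooden spares box by its black grip until the white line on the lid's right edge lines up with the red pointer on the box's quadrant, without shifting the pointer, and finish while still holding the lid steady at that angle, so that the pair can be put in. Do not disturb the other pieces.

Things in the scene. Friction and masses are not known exactly. Their poses are not given: they have to be found in the camera images.
- loose_finial: loose turned finial of pale wood, 42 mm widest (at the round belly) and 76 mm tall, 28 to 56 g, standing upright on the bench to the robot's right; origin at the centre of its underside, z up its axis. The one to move.
- tray_finial: a second, identical pale finial (42 x 42 x 76 mm) standing in one of the two back bays of the tray, which one varies; origin at the centre of its underside. Leave it there.
- tray_knob: dark turned wooden knob, 44 x 44 x 50 mm, standing in the other back bay; origin at the centre of its underside. Leave it there.
- wax_tin: flat round yellow tin, 74 mm across and 32 mm tall, loose on the bench near the loose finial; origin at the centre of its underside. Leave it alone.
- tray: fixed sorting tray of pale wood, 139 x 139 x 14 mm, walls and dividers 5 mm thick, floor 5 mm thick, 2 x 2 square bays about 62 mm wide; origin at the centre of its underside, x axis towards the back bays (away from the robot), y to the left.
- front_left (a point): centre of the floor of the front left bay (empty at the start), 5 mm above the bench; axes as the tray's
- front_right (a point): centre of the floor of the front right bay (empty at the start), 5 mm above the bench; axes as the tray's
- back_left (a point): centre of the floor of the back left bay, directly behind front_left, 67 mm from it
- back_right (a point): centre of the floor of the back right bay, directly behind front_right, 67 mm from it
- spares_box: wooden spares box fixed to the bench at the robot's left, 122 x 165 x 62 mm; origin at the centre of its underside, x axis from front to back, y to its left. Hinge axis along y at x = +59, z = +42 mm in this frame; the lid's front edge is at x = -48 mm. An aluminium quadrant with ticks every 5 degrees stands at its right side (y = -96 mm, up to 165 mm above the bench).
- spares_box_lid (a joint): opening angle of the sprung lid in rad: 0 shut, grows as the front rises. A spring pulls it shut with 0.3 N m when shut plus 0.5 N m per rad, about 3 to 6 N at the grip with its weight; it snaps shut if released.
- lid_grip: the lid's grip with its strap, rigid with the lid: black ribbed plastic bar 18 mm thick and 36 mm long, parallel to the hinge, held 33 mm out in front of the lid's front edge by a 14 mm wide, 3 mm thick steel strap at the bar's middle. Origin on the hinge axis, x axis along the lid from front to back, so that it turns with the lid.
- grip_mid (a point): middle of the black grip bar, 149 mm in front of and 17.5 mm above the hinge axis in the lid's frame (about 60 mm above the bench when shut); y axis along the bar
- pointer (a joint): angle of the red pointer in rad on the same scale as the lid: the lid is at the mark when the two angles are equal, the white line then parallel to the pointer. The pointer pivots stiffly on the hinge axis, at the box's right side, outside the quadrant; set between 0.45 and 0.95.
- pointer_tip (a point): on the red round stud (20 mm across, 22 mm long) at the pointer's end, 134 mm from the hinge axis; x axis along the pointer towards the hinge
Mind the look-alikes: they are no part of the job. There is more than one size of the tray; the job needs the larger. What is shaped like the loose_finial but blue or pink is not meant.

How it is judged:
By the outcome, as a careful person would: the job done as asked, in the order asked, and still so for the second after the job is handed in, while the arm keeps its last pose, push and grip.
It also fails if it takes over 43 s, if anything falls off the work surface, if the arm or the gripper's body presses on something with over 40 N, if the wrist force passes 120 N, or if a joint passes its speed limit or range.

## Working session

There is one attempt and no reset: what is moved stays moved. The work goes in short steps, Python scripts to look and compute and a shell command to move; the robot and the scene stay as the last step left them, time stands still between calls to the robot, and variables do not carry over. Pictures are saved under pics/ and viewed, about 8 in all and at most 12, crops included, and the job is handed in when it is done.

```bash
mkdir -p pics; cat > h.py <<'E'
from rig import *
import numpy as np, cv2
def cam(n):
    s=state(); f=grab_frame(n); K=np.array(f["K"],float)
    if n=="wrist":
        T=np.array(f["tool_from_camera"]); R=np.array(s["ee_rot"])
        Rc=R@T[:3,:3]; c=R@T[:3,3]+np.array(s["tcp_pos"])
    else:
        Rw=cv2.Rodrigues(np.array(f["rvec"],float))[0]; Rc=Rw.T; c=-Rc@np.array(f["tvec"],float).ravel()
    return dict(im=np.array(f["image"]),K=K,R=Rc,c=c)
def ray(v,p):
    d=v["R"]@np.linalg.inv(v["K"])@np.array([p[0],p[1],1.]); return v["c"],d/np.linalg.norm(d)
def onz(v,p,z):
    c,d=ray(v,p); return c+d*(z-c[2])/d[2]
def proj(v,P):
    q=v["K"]@(v["R"].T@(np.array(P)-v["c"])); return q[:2]/q[2]
def tri(*vp):
    A=np.zeros((3,3));b=np.zeros(3)
    for v,p in vp:
        c,d=ray(v,p);M=np.eye(3)-np.outer(d,d);A+=M;b+=M@c
    X=np.linalg.solve(A,b)
    return X,[np.linalg.norm(proj(v,X)-p) for v,p in vp]
def save(v,n): cv2.imwrite("pics/"+n,cv2.cvtColor(v["im"] if isinstance(v,dict) else v,cv2.COLOR_RGB2BGR))
E
python3 - <<'E'
from h import *
import pickle
np.set_printoptions(precision=3,suppress=True)
d={}
for n in("scene","top"):
    v=cam(n);d[n]=v;save(v,n+"0.png");print(n,v["c"],v["R"][:,2],v["K"][0])
pickle.dump(d,open("v0.pkl","wb"))
s=state();print(s["time_s"],s["tcp_pos"],s["ee_rot"],s["grip_width"],s["force"])
E
```

```text
scene [-0.019 -0.628  0.795] [ 0.531  0.485 -0.694] [424.806   0.    279.693]
top [ 0.479 -0.13   1.152] [ 0.06  -0.002 -0.998] [406.925   0.    275.62 ]
0.1 [0.265 0.593 0.221] [[-0.001  0.408  0.913]
 [-0.001  0.913 -0.408]
 [-1.    -0.002 -0.   ]] 1.000252486381629 [ 0.452 -0.607  0.092]
```

View pics/scene0.png

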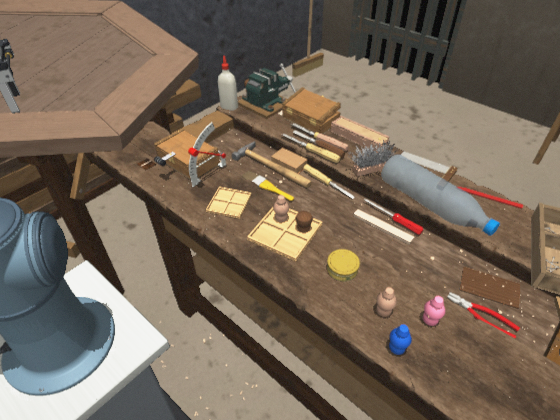

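View pics/top0.png

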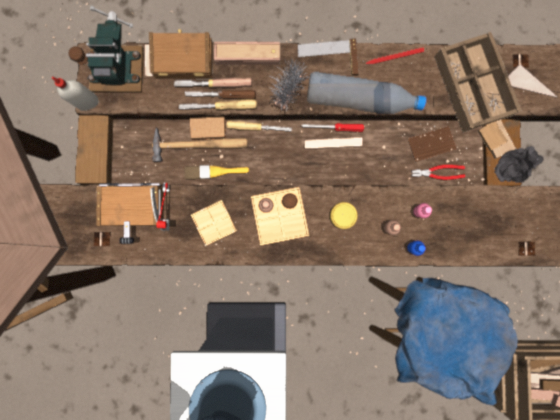

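Scene view: the pale finial is at (386,302), with look-alikes pink (434,311) and blue (400,340). The larger tray is at (286,230) and the smaller at (229,201). The tray finial is at (281,208), back left, and the dark knob at (304,221), back right. The box with the red pointer is at (195,155).

Top view: the pale finial is at (393,228), the larger tray at (280,216), the box at (128,205), and a polygonal table at the far left. The pale finial and the 139 mm tray fit the description. I'll measure them and confirm with one crop.

```bash
python3 - <<'E'
from h import *
import pickle
np.set_printoptions(precision=4,suppress=True)
d=pickle.load(open("v0.pkl","rb"));S,T=d["scene"],d["top"]
# polygon table corner
print("table corner",tri((S,(198,52)),(T,(65,245))))
for n,p in dict(bigtray=(280,216),small=(213,223),tin=(344,215),fin=(393,228),box=(128,205)).items(): print(n,onz(T,p,0.03))
# tray corners: pale yellow mask
def blobs(v,lo,hi,roi,amin=20):
    x0,y0,x1,y1=roi; h=cv2.cvtColor(v["im"],cv2.COLOR_RGB2HSV)[y0:y1,x0:x1]
    m=cv2.inRange(h,lo,hi); m=cv2.morphologyEx(m,cv2.MORPH_CLOSE,np.ones((3,3)))
    cs,_=cv2.findContours(m,cv2.RETR_EXTERNAL,cv2.CHAIN_APPROX_NONE)
    return [c+np.array([[x0,y0]]) for c in cs if cv2.contourArea(c)>amin]
for px in((262,232),(393,228),(285,235)): print(px,cv2.cvtColor(T["im"],cv2.COLOR_RGB2HSV)[px[1],px[0]])
for c in blobs(T,(12,70,150),(30,190,255),(240,180,320,255),300):
    r=cv2.minAreaRect(c);bp=cv2.boxPoints(r);print("tray",r,[onz(T,p,0.014)[:2] for p in bp]);print(" centre",np.mean([onz(T,p,0.014) for p in bp],0))
# crops
a=S["im"][280:365,350:460];b=S["im"][185:265,235:335];c=S["im"][110:200,130:250];e=T["im"][175:260,80:200]
f=lambda i:cv2.resize(i,(400,300),interpolation=cv2.INTER_CUBIC)
save(np.vstack([np.hstack([f(a),f(b)]),np.hstack([f(c),f(e)])]),"crop1.png")
E
```

```text
table corner (array([0.5066, 0.1897, 0.4067]), [np.float64(34.11172375828532), np.float64(43.765518902127134)])
bigtray [ 0.5308 -0.1445  0.03  ]
small [0.5108 0.0402 0.03  ]
tin [ 0.5343 -0.3213  0.03  ]
fin [ 0.4989 -0.4562  0.03  ]
box [0.5597 0.2756 0.03  ]
(262, 232) [ 23  80 254]
(393, 228) [ 10  90 165]
(285, 235) [ 23  81 253]
tray ((279.44287109375, 215.70462036132812), (51.27423858642578, 51.40092086791992), 79.04593658447266) [array([ 0.5891, -0.0584]), array([ 0.6173, -0.2001]), array([ 0.476 , -0.2274]), array([ 0.4483, -0.0866])]
 centre [ 0.5327 -0.1431  0.014 ]
```

View pics/crop1.png

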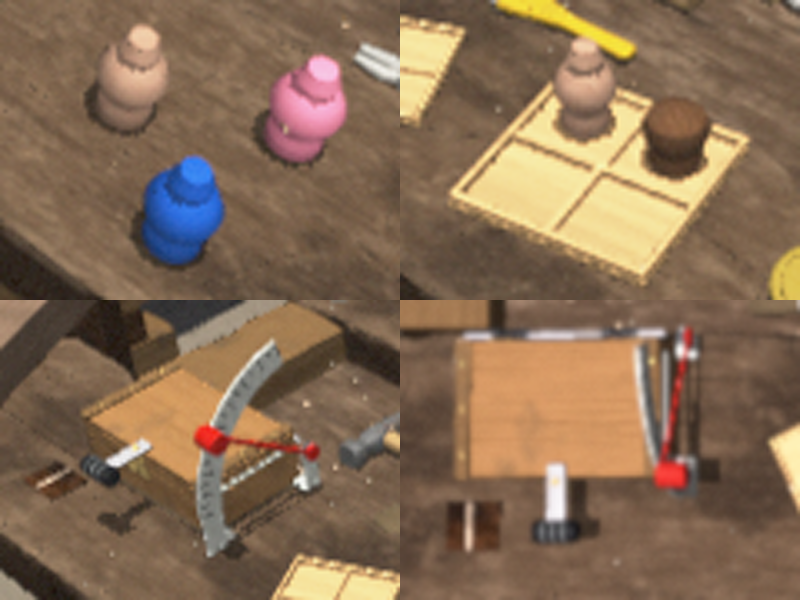

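Crop: the loose finial is pale, with its top at scene px ≈(389,291); the pink and blue ones are the look-alikes. The larger tray has the pale finial back left and the dark knob back right, so the target is front left. The box's grip is at top px ≈(126,240), and the pointer stud at scene px ≈(193,152) and top px ≈(161,224).

```bash
python3 - <<'E'
from h import *
import pickle
np.set_printoptions(precision=4,suppress=True)
d=pickle.load(open("v0.pkl","rb"));S,T=d["scene"],d["top"]
print("table epipolar", [(z,onz(T,(65,245),z)[:2],proj(S,onz(T,(65,245),z))) for z in(0,.1,.2,.3,.4,.5,.6)])
def cen(v,lo,hi,roi,amin=6):
    x0,y0,x1,y1=roi; h=cv2.cvtColor(v["im"],cv2.COLOR_RGB2HSV)[y0:y1,x0:x1]
    m=cv2.inRange(h,lo,hi)
    n,_,st,ce=cv2.connectedComponentsWithStats(m)
    return [(st[i].tolist(),ce[i]+[x0,y0]) for i in range(1,n) if st[i][4]>amin]
print("pink",cen(S,(155,90,90),(175,255,255),(410,285,460,335)),cen(T,(155,90,90),(175,255,255),(400,190,440,235)))
print("blue",cen(S,(105,150,60),(130,255,255),(380,315,430,365)),cen(T,(105,150,60),(130,255,255),(400,230,440,265)))
print("pale",cen(S,(3,60,110),(16,150,255),(370,282,402,322)),cen(T,(3,60,110),(16,150,255),(380,215,408,242)))
print("red S",cen(S,(0,170,90),(6,255,255),(180,120,240,180)),cen(S,(170,170,90),(180,255,255),(180,120,240,180)))
print("red T",cen(T,(0,170,90),(6,255,255),(145,178,180,235)),cen(T,(170,170,90),(180,255,255),(145,178,180,235)))
m=lambda im:im
f=lambda i:cv2.resize(i,(400,300),interpolation=cv2.INTER_NEAREST)
for n,p,z in(("grip",(126.5,240),.06),("boxFL",(98,225),.062),("boxFR",(156,225),.062),("stud",(161,223),.13)):print(n,onz(T,p,z))
E
```

```text
table epipolar [(0, array([0.4481, 0.461 ]), array([122.6985, 152.4701])), (0.1, array([0.4508, 0.4097]), array([124.3105, 131.2256])), (0.2, array([0.4534, 0.3584]), array([126.1846, 106.5272])), (0.3, array([0.4561, 0.3072]), array([128.3903,  77.458 ])), (0.4, array([0.4588, 0.2559]), array([131.0243,  42.7453])), (0.5, array([0.4614, 0.2046]), array([134.2246,   0.5689])), (0.6, array([0.4641, 0.1534]), array([138.1959, -51.7683]))]
pink [([13, 13, 22, 28, 368], array([432.6984, 312.1929]))] [([14, 13, 18, 15, 174], array([421.3966, 210.5575]))]
blue [([9, 10, 22, 30, 477], array([399.4906, 339.4717]))] [([8, 11, 17, 14, 181], array([416.1768, 247.5525]))]
pale [([0, 0, 32, 40, 1178], array([385.9499, 300.6256]))] [([0, 0, 28, 27, 662], array([394.6073, 228.1692]))]
red S [([8, 28, 31, 8, 86], array([198.4419, 151.9302])), ([41, 34, 5, 4, 12], array([223.    , 155.1667]))] []
red T [([18, 15, 3, 5, 11], array([163.7273, 194.5455])), ([16, 21, 3, 12, 21], array([162.1429, 204.1429])), ([11, 38, 10, 12, 69], array([160.5362, 223.5652]))] []
grip [0.4636 0.2664 0.06  ]
boxFL [0.5034 0.3429 0.062 ]
boxFR [0.504  0.1878 0.062 ]
stud [0.5075 0.1555 0.13  ]
```

```bash
python3 -m inch '{"delta_pos":[[0.02,-0.054,0.005],[0.02,-0.054,0.005],[0.02,-0.054,0.005],[0.02,-0.054,0.005],[0.02,-0.054,0.005],[0.02,-0.054,0.005],[0.02,-0.054,0.005],[0.02,-0.054,0.005],[0.02,-0.054,0.005],[0.02,-0.054,0.005]],"yaw":[-6.6,-6.6,-6.6,-6.6,-6.6,-6.6,-6.6,-6.6,-6.6,-6.6]}' 1 && python3 -m inch '{"delta_pos":[[0,-0.05,0],[0,-0.05,0],[0,-0.05,0],[0,-0.05,0],[0,-0.05,0],[0,-0.05,0],[0,-0.05,0],[0,-0.05,0],[0,-0.05,0],[0,0,0]],"yaw":[0,0,0,0,0,0,0,0,0,0]}'
python3 - <<'E'
from h import *
import pickle
np.set_printoptions(precision=4,suppress=True)
v=cam("wrist");pickle.dump(v,open("w1.pkl","wb"));save(v,"w1.png")
print(state()["time_s"],v["c"],v["R"],state()["ee_rot"],proj(v,[.499,-.456,.04]))
E
```

```text
time_s: 1.35
tcp_pos: [0.465, 0.0517, 0.2724]
ee_rot: [[0.0, 1.0, -0.005], [0.0, -0.005, -1.0], [-1.0, 0.0, -0.0]]
force: [0.5, -0.1, 0.2]
grip_width: 1.002
time_s: 2.6
tcp_pos: [0.464, -0.3988, 0.2713]
ee_rot: [[-0.001, 1.0, -0.004], [0.001, -0.004, -1.0], [-1.0, -0.001, -0.001]]
force: [0.4, 0.1, -0.2]
grip_width: 1.001
2.65 [ 0.4636 -0.3269  0.434 ] [[ 1.     -0.0036 -0.0035]
 [-0.0044 -0.9683 -0.2496]
 [-0.0025  0.2496 -0.9683]] [[-0.0011  1.     -0.0029]
 [ 0.0017 -0.0029 -1.    ]
 [-1.     -0.0011 -0.0017]] [314.6026 234.0398]
```

View pics/w1.png

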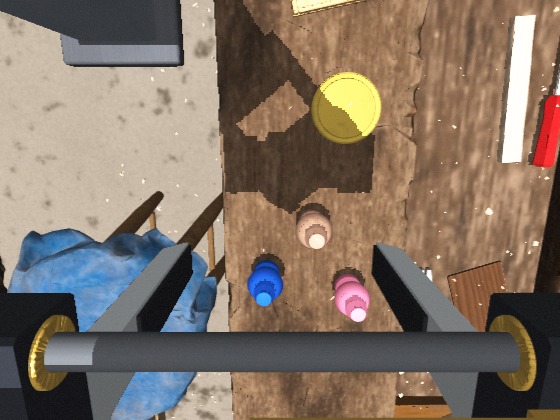

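Wrist view: the pale finial has its top disc at ≈(316,241) and belly at ≈(313,228). Blue is at (265,285), pink at (351,297), and the tin at (346,107), all clear of the fingers.

```bash
python3 - <<'E'
from h import *
import pickle
np.set_printoptions(precision=4,suppress=True)
d=pickle.load(open("v0.pkl","rb"));S,T=d["scene"],d["top"];W=pickle.load(open("w1.pkl","rb"))
def bright(v,roi,q):
    x0,y0,x1,y1=roi;h=cv2.cvtColor(v["im"],cv2.COLOR_RGB2HSV)[y0:y1,x0:x1]
    m=cv2.inRange(h,(0,0,q),(25,140,255));n,_,st,ce=cv2.connectedComponentsWithStats(m)
    i=1+np.argmax(st[1:,4]);return ce[i]+[x0,y0],st[i]
for q in(200,215):
    w,a=bright(W,(298,208,334,252),q);s,b=bright(S,(380,284,400,300),q);print(w,a,s,b,tri((W,w),(S,s)))
w,a=bright(W,(298,208,334,252),200);s,_=bright(S,(380,284,400,300),200)
P,_=tri((W,w),(S,s))
for z in(0,.02,.03,.035,.04,.045,.05,.076):print(z,proj(S,[P[0],P[1],z]),proj(W,[P[0],P[1],z]),proj(T,[P[0],P[1],z]))
# silhouette widths in the wrist & scene (hue mask)
for nm,v,roi in(("S",S,(372,284,402,322)),("W",W,(290,200,340,255))):
    x0,y0,x1,y1=roi;im=v["im"][y0:y1,x0:x1].astype(int);h=cv2.cvtColor(v["im"],cv2.COLOR_RGB2HSV)[y0:y1,x0:x1]
    m=(im.sum(2)>300)&(im[...,0]-im[...,2]>25)
    if nm=="S":print([(y0+i,int(r.sum()),int(np.flatnonzero(r).min()+x0)if r.any() else 0) for i,r in enumerate(m)])
for n,p in(("pink",(351,297)),("blue",(265,285)),("tin",(346,107))):print(n,onz(W,p,.035))
E
```

```text
[313.7921 233.1626] [  0  10  32  31 529] [389.3019 291.2642] [ 6  3  8 11 53] (array([ 0.4984, -0.4495,  0.0669]), [np.float64(3.896461823010265), np.float64(2.0385033130493952)])
[311.9925 228.2868] [  1  11  31  28 265] [389.2162 290.4595] [ 6  4  7  6 37] (array([ 0.4982, -0.4464,  0.0665]), [np.float64(6.426833821831678), np.float64(3.3604375241964)])
0 [382.1108 309.6997] [311.4913 218.823 ] [387.5581 228.3331]
0.02 [383.605  304.4844] [312.7844 223.4547] [389.5492 228.2184]
0.03 [384.3696 301.8158] [313.4755 225.9301] [390.5713 228.1595]
0.035 [384.7563 300.466 ] [313.8331 227.2109] [391.0893 228.1297]
0.04 [385.1461 299.1055] [314.1991 228.5218] [391.6118 228.0995]
0.045 [385.539  297.7343] [314.5738 229.8639] [392.1391 228.0692]
0.05 [385.9349 296.3523] [314.9575 231.2383] [392.6711 228.0385]
0.076 [388.0454 288.9861] [317.1117 238.9539] [395.5173 227.8746]
[(284, 20, 372), (285, 23, 372), (286, 21, 372), (287, 22, 372), (288, 21, 372), (289, 19, 372), (290, 21, 372), (291, 24, 373), (292, 24, 375), (293, 25, 372), (294, 25, 372), (295, 26, 372), (296, 26, 372), (297, 27, 372), (298, 28, 372), (299, 28, 373), (300, 30, 372), (301, 27, 372), (302, 27, 373), (303, 25, 374), (304, 23, 379), (305, 24, 372), (306, 20, 372), (307, 19, 372), (308, 17, 372), (309, 13, 378), (310, 10, 378), (311, 12, 379), (312, 18, 380), (313, 17, 381), (314, 16, 382), (315, 7, 372), (316, 10, 372), (317, 14, 372), (318, 12, 372), (319, 14, 372), (320, 19, 372), (321, 17, 376)]
pink [ 0.5442 -0.5366  0.035 ]
blue [ 0.442  -0.5207  0.035 ]
tin [ 0.5297 -0.3185  0.035 ]
```

```bash
python3 - <<'E'
from h import *
import pickle
np.set_printoptions(precision=4,suppress=True)
d=pickle.load(open("v0.pkl","rb"));S,T=d["scene"],d["top"];W=pickle.load(open("w1.pkl","rb"))
P,e=tri((W,(316.5,241)),(S,(389.3,291)));print(P,e)
for z in(0,.02,.03,.035,.04,.045,.05,.076):print(z,proj(S,[P[0],P[1],z]),proj(W,[P[0],P[1],z]))
save(cv2.resize(np.hstack([W["im"][195:265,280:350],S["im"][270:340,350:420]]),(800,400),interpolation=cv2.INTER_CUBIC),"crop2.png")
E
```

```text
[ 0.4983 -0.4531  0.0725] [np.float64(0.1337776453854667), np.float64(0.06934668020903674)]
0 [383.4949 310.698 ] [311.3199 221.6028]
0.02 [385.0135 305.4876] [312.6027 226.3496]
0.03 [385.7906 302.8215] [313.2882 228.8861]
0.035 [386.1837 301.4728] [313.6429 230.1985]
0.04 [386.5798 300.1135] [314.0059 231.5416]
0.045 [386.9792 298.7435] [314.3775 232.9166]
0.05 [387.3816 297.3627] [314.758  234.3246]
0.076 [389.5269 290.0022] [316.8938 242.2277]
```

View pics/crop2.png

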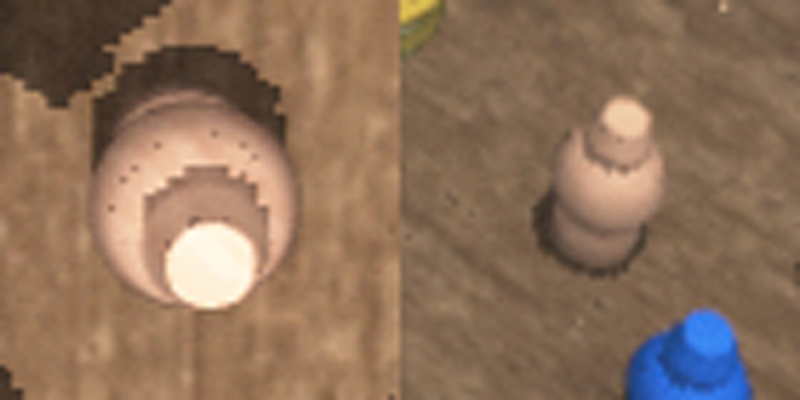

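```bash
python3 -m inch '{"delta_pos":[[0.0115,-0.018,0],[0.0115,-0.018,0],[0.0115,-0.018,0],[0,0,-0.04],[0,0,-0.04],[0,0,-0.04],[0,0,-0.04],[0,0,-0.04],[0,0,-0.035],[0,0,0]],"yaw":[0,0,0,0,0,0,0,0,0,0]}' && python3 -m inch '{"delta_pos":[[0,0,0],[0,0,0],[0,0,0],[0,0,0],[0,0,0],[0,0,0],[0,0,0],[0,0,0],[0,0,0],[0,0,0]],"yaw":[0,0,0,0,0,0,0,0,0,0]}' -1 15
```

```text
time_s: 3.9
tcp_pos: [0.4981, -0.4469, 0.0342]
ee_rot: [[-0.004, 1.0, 0.0], [0.006, 0.0, -1.0], [-1.0, -0.004, -0.006]]
force: [-0.0, -0.5, -0.0]
grip_width: 1.001
time_s: 5.15
tcp_pos: [0.4994, -0.4505, 0.0375]
ee_rot: [[-0.0, 1.0, -0.001], [-0.0, -0.001, -1.0], [-1.0, -0.0, 0.0]]
force: [-1.8, 0.7, 0.9]
grip_width: 0.43
```

```bash
python3 -m inch '{"delta_pos":[[0,0,0.03],[0,0,0.05],[0,0,0.05],[0,0.05,0],[0,0.05,0],[0,0.05,0],[0,0.05,0],[0,0.05,0],[0,0.05,0],[-0.006,0.034,0]],"yaw":[0,0,-9,-10,-10,-10,-10,-10,-10,-10]}' && python3 -m inch '{"delta_pos":[[0,0,0],[0,0,0],[0,0,0],[0,0,0],[0,0,0],[0,0,0],[0,0,0],[0,0,0],[0,0,0],[0,0,0]],"yaw":[0,0,0,0,0,0,0,0,0,0]}'
python3 - <<'E'
from h import *
import pickle
np.set_printoptions(precision=4,suppress=True)
d={n:cam(n) for n in("wrist","scene","top")};pickle.dump(d,open("v2.pkl","wb"))
print(state()["tcp_pos"],state()["ee_rot"][1])
f=lambda i:cv2.resize(i,(400,300),interpolation=cv2.INTER_CUBIC)
S,T,W=d["scene"],d["top"],d["wrist"]
save(np.vstack([np.hstack([f(W["im"]),f(W["im"][150:360,140:420])]),np.hstack([f(S["im"][150:270,210:370]),f(T["im"][170:260,220:340])])]),"v2.png")
E
```

```text
time_s: 6.4
tcp_pos: [0.4931, -0.1143, 0.1673]
ee_rot: [[0.0, 0.186, -0.983], [0.0, -0.983, -0.186], [-1.0, -0.0, -0.0]]
force: [-0.1, 0.9, -0.6]
grip_width: 0.427
time_s: 7.65
tcp_pos: [0.4934, -0.1164, 0.1675]
ee_rot: [[0.0, 0.19, -0.982], [0.0, -0.982, -0.19], [-1.0, 0.0, -0.0]]
force: [-1.0, 0.4, -0.8]
grip_width: 0.435
[ 0.4934 -0.1164  0.1675] [ 0.     -0.9818 -0.1899]
```

View pics/v2.png

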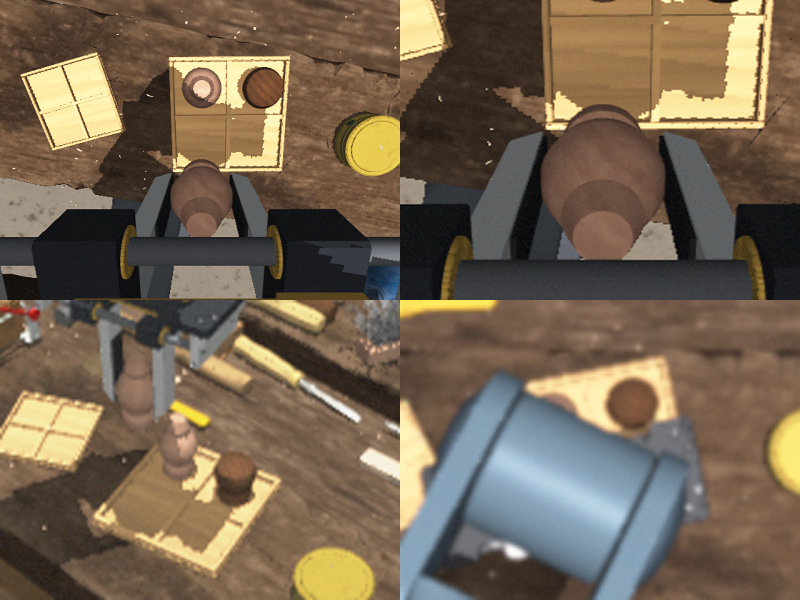

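Combined view: the finial is held between the fingers, close to upright (perhaps a few degrees of tilt). The tray's divider crossing is at wrist px ≈(319,160) and its front corners at ≈(241,239) and (397,239). The other pieces are undisturbed.

```bash
python3 - <<'E'
from h import *
import pickle
np.set_printoptions(precision=4,suppress=True)
d=pickle.load(open("v2.pkl","rb"));W,S=d["wrist"],d["scene"]
A=[onz(W,p,.014) for p in((241.5,239.6),(397.6,239.6),(407,80),(235,80))]
for a in A:print(a)
c=np.mean(A,0);print("centre",c,"cross",onz(W,(319.9,160.5),.014))
x=(A[2]+A[3]-A[0]-A[1])[:2];x/=np.linalg.norm(x);y=np.array([-x[1],x[0]]);print("yaw",np.degrees(np.arctan2(x[1],x[0])),"FL",c[:2]-.0335*x+.0335*y,"BL",c[:2]+.0335*x+.0335*y)
# tray height by wrist+scene on front corners
sc=lambda p:(p[0]*160/400+210,(p[1]-300)*120/300+150)
for w,s in(((241.5,239.6),sc((92,505))),((397.6,239.6),sc((215,575)))):print("tri",s,tri((W,w),(S,s)))
# tray finial top (wrist, from half-size view) and held finial
print("BLfin",onz(W,(202/.714,87/.714),.081))
t=np.array(state()["tcp_pos"])
for z in(-.04,0,.038):print(z,proj(W,t+[0,0,z]))
E
```

```text
[ 0.4492 -0.088   0.014 ]
[ 0.4762 -0.227   0.014 ]
[ 0.6099 -0.1978  0.014 ]
[ 0.5834 -0.0605  0.014 ]
centre [ 0.5297 -0.1433  0.014 ] cross [ 0.5327 -0.1424  0.014 ]
yaw 11.950347790393964 FL [ 0.49   -0.1175] BL [ 0.5555 -0.1036]
tri (246.8, 232.0) (array([ 0.4521, -0.0877,  0.0237]), [np.float64(1.1190186961949729), np.float64(0.39612351687210895)])
tri (296.0, 260.0) (array([ 0.4744, -0.2281,  0.0096]), [np.float64(0.9279928493797354), np.float64(0.3528556854157344)])
BLfin [ 0.5595 -0.1047  0.081 ]
-0.04 [281.2786 241.804 ]
0 [281.1447 269.8449]
0.038 [280.9484 310.9782]
```

```bash
python3 -m inch '{"delta_pos":[[-0.001,-0.001,-0.02],[0,0,-0.025],[0,0,-0.025],[0,0,-0.02],[0,0,-0.015],[0,0,-0.01],[0,0,-0.005],[0,0,0],[0,0,0],[0,0,0]],"yaw":[0,0,0,0,0,0,0,0,0,0]}'
```

```text
time_s: 9.05
tcp_pos: [0.4928, -0.1176, 0.048]
ee_rot: [[0.001, 0.19, -0.982], [-0.0, -0.982, -0.19], [-1.0, 0.001, -0.001]]
force: [0.4, -0.3, -0.1]
grip_width: 0.432
```

```bash
python3 -m inch '{"delta_pos":[[0,0,-0.001],[0,0,-0.001],[0,0,-0.001],[0,0,-0.001],[0,0,-0.001],[0,0,-0.001],[0,0,0],[0,0,0],[0,0,0],[0,0,0]],"yaw":[0,0,0,0,0,0,0,0,0,0]}' - 5
```

```text
time_s: 10.3
tcp_pos: [0.493, -0.1177, 0.0423]
ee_rot: [[0.001, 0.19, -0.982], [-0.0, -0.982, -0.19], [-1.0, 0.001, -0.001]]
force: [-0.7, 1.6, 5.0]
grip_width: 0.431
```

```bash
python3 -m inch '{"delta_pos":[[0,0,0],[0,0,0],[0,0,0],[0,0,0],[0,0,0.01],[0,0,0.03],[0,0,0.05],[0,0,0.05],[0,0,0.03],[0,0,0]],"yaw":[0,0,0,0,0,0,0,0,0,0]}' 0.6
python3 - <<'E'
from h import *
import pickle
np.set_printoptions(precision=4,suppress=True)
d={n:cam(n) for n in("wrist","scene")};pickle.dump(d,open("v3.pkl","wb"))
f=lambda i:cv2.resize(i,(400,300),interpolation=cv2.INTER_CUBIC)
S,W=d["scene"],d["wrist"]
save(np.vstack([np.hstack([f(W["im"]),f(W["im"][60:270,140:420])]),np.hstack([f(S["im"][170:260,220:340]),f(S["im"][110:200,130:250])])]),"v3.png")
E
```

```text
time_s: 11.55
tcp_pos: [0.494, -0.1182, 0.2149]
ee_rot: [[0.006, 0.19, -0.982], [-0.003, -0.982, -0.19], [-1.0, 0.004, -0.005]]
force: [0.3, 0.4, -0.5]
grip_width: 0.8
```

View pics/v3.png

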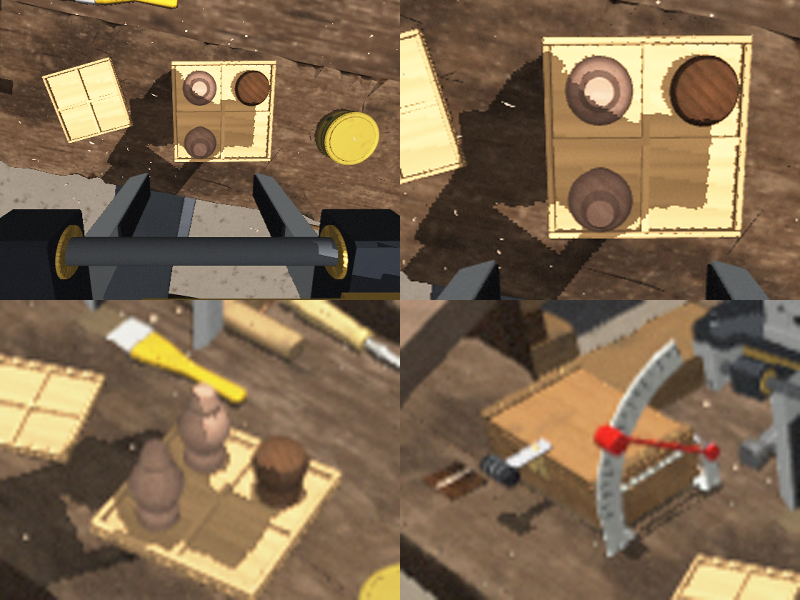

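Placed: in the wrist view the loose finial stands upright in the front left bay, at crop px (600,200) in front of the tray finial at (600,90). Nothing else moved. Next is the lid.

```bash
python3 -m inch '{"delta_pos":[[0,0.02,0.02],[0,0.03,0.02],[0,0.04,0],[0,0.05,0],[-0.01,0.05,0],[-0.02,0.05,0],[-0.02,0.05,0],[-0.014,0.05,0],[0,0.044,0],[0,0,0]],"yaw":[0,-2,-2,-2,-2,-2,-1,0,0,0]}' 0.4
python3 - <<'E'
from h import *
import pickle
np.set_printoptions(precision=4,suppress=True)
d={n:cam(n) for n in("wrist","scene","top")};pickle.dump(d,open("v4.pkl","wb"))
f=lambda i:cv2.resize(i,(400,300),interpolation=cv2.INTER_CUBIC)
print(state()["time_s"],state()["tcp_pos"])
save(cv2.resize(d["wrist"]["im"],(784,588),interpolation=cv2.INTER_CUBIC),"v4.png")
E
```

```text
time_s: 12.9
tcp_pos: [0.4268, 0.2682, 0.2491]
ee_rot: [[-0.004, 0.003, -1.0], [-0.001, -1.0, -0.003], [-1.0, 0.001, 0.004]]
force: [0.4, -0.1, 0.5]
grip_width: 0.704
13.05 [0.4279 0.2657 0.25  ]
```

View pics/v4.png

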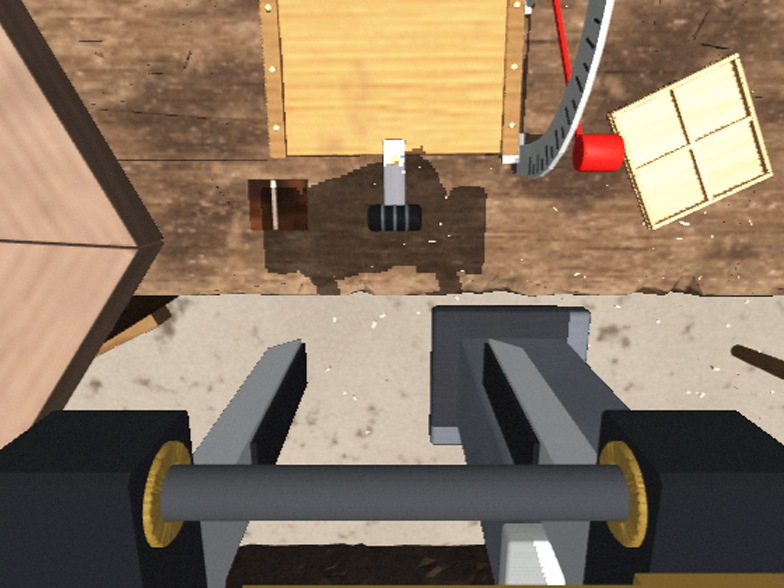

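Wrist view (full-res px): the bar's middle is at ≈(282,156), the lid front edge at row 112, and the stud at ≈(427,109). The table corner is at ≈(116,171).

```bash
python3 - <<'E'
from h import *
import pickle
np.set_printoptions(precision=4,suppress=True)
d=pickle.load(open("v4.pkl","rb"));W,S,T=d["wrist"],d["scene"],d["top"]
d0=pickle.load(open("v0.pkl","rb"))
print("table",tri((W,(115.7,171.4)),(d0["top"],(65,245))))
print("grip",tri((W,(282.1,155.7)),(d0["scene"],(160,160.4)),(d0["top"],(126.5,240))))
print("grip z.06",onz(W,(282.1,155.7),.06),[onz(W,p,.06) for p in((263.6,155.7),(300.7,155.7))])
print("lid front",onz(W,(205,112),.062),onz(W,(359,112),.062))
im=W["im"].astype(int);m=((im[...,0]>140)&(im[...,1]<60)&(im[...,2]<60)).astype(np.uint8);m[:90]=0
n,_,st,ce=cv2.connectedComponentsWithStats(m);print(st[1:],ce[1:])
i0=d0["scene"]
st_w=(598/1.4,153/1.4)
print("stud",tri((W,st_w),(d0["scene"],(193,152)),(d0["top"],(160.5,224))),onz(W,st_w,.13))
t=np.array(state()["tcp_pos"]);print(t)
E
```

```text
table (array([0.451 , 0.408 , 0.1027]), [np.float64(0.36056152287364207), np.float64(0.1256620197213465)])
grip (array([0.4617, 0.2669, 0.0598]), [np.float64(1.9175746862842382), np.float64(0.05165633134402564), np.float64(0.7331475352462934)])
grip z.06 [0.46   0.2672 0.06  ] [array([0.4599, 0.2848, 0.06  ]), array([0.46  , 0.2495, 0.06  ])]
lid front [0.4999 0.3381 0.062 ] [0.5003 0.1968 0.062 ]
[[412  90  34  33 587]] [[429.6031 108.6542]]
stud (array([0.5034, 0.158 , 0.1203]), [np.float64(2.0817026555882636), np.float64(0.42961687637989643), np.float64(0.9066649818052861)]) [0.5022 0.1605 0.13  ]
[0.4279 0.2657 0.25  ]
```

```bash
python3 -m inch '{"delta_pos":[[0.011,0,-0.01],[0.011,0,-0.02],[0.011,0.001,-0.03],[0,0,-0.03],[0,0,-0.03],[0,0,-0.03],[0,0,-0.025],[0,0,-0.017],[0,0,0],[0,0,0]],"yaw":[0,0,0,0,0,0,0,0,0,0]}' && python3 -m inch '{"delta_pos":[[0,0,0],[0,0,0],[0,0,0],[0,0,0],[0,0,0],[0,0,0],[0,0,0],[0,0,0],[0,0,0],[0,0,0]],"yaw":[0,0,0,0,0,0,0,0,0,0]}' -1 30
```

```text
time_s: 14.3
tcp_pos: [0.4623, 0.2676, 0.0603]
ee_rot: [[0.002, -0.001, -1.0], [0.0, -1.0, 0.001], [-1.0, -0.0, -0.002]]
force: [0.2, 0.1, 0.1]
grip_width: 0.7
time_s: 15.55
tcp_pos: [0.4615, 0.2681, 0.0597]
ee_rot: [[0.0, -0.001, -1.0], [0.001, -1.0, 0.001], [-1.0, -0.001, -0.0]]
force: [-0.7, 4.7, 1.5]
grip_width: 0.38
```

```bash
python3 -m inch '{"delta_pos":[[0.0011,0,0.0074],[0.0014,0,0.0074],[0.0018,0,0.0073],[0.0022,0,0.0071],[0.0025,0,0.0071],[0.0028,0,0.0069],[0.0032,0,0.0068],[0.0036,0,0.0066],[0.0039,0,0.0065],[0.0042,0,0.0062]],"yaw":[0,0,0,0,0,0,0,0,0,0]}'
python3 - <<'E'
from h import *
import pickle
np.set_printoptions(precision=4,suppress=True)
d={n:cam(n) for n in("wrist","scene","top")};pickle.dump(d,open("v5.pkl","wb"))
s=state();print(s["time_s"],s["tcp_pos"],s["force"],s["grip_width"])
g=lambda i:cv2.resize(i,(400,300),interpolation=cv2.INTER_CUBIC)
S,W,T=d["scene"],d["wrist"],d["top"]
save(np.vstack([np.hstack([g(W["im"]),g(W["im"][0:210,280:560])]),np.hstack([g(S["im"][110:200,130:250]),g(T["im"][175:260,80:200])])]),"v5.png")
E
```

```text
time_s: 16.8
tcp_pos: [0.4861, 0.2683, 0.1268]
ee_rot: [[-0.005, -0.001, -1.0], [0.002, -1.0, 0.001], [-1.0, -0.002, 0.005]]
force: [-1.0, 8.9, -6.3]
grip_width: 0.377
16.95 [0.4864 0.2684 0.1271] [-1.3189  8.9076 -6.2089] 0.37667370188532706
```

View pics/v5.png

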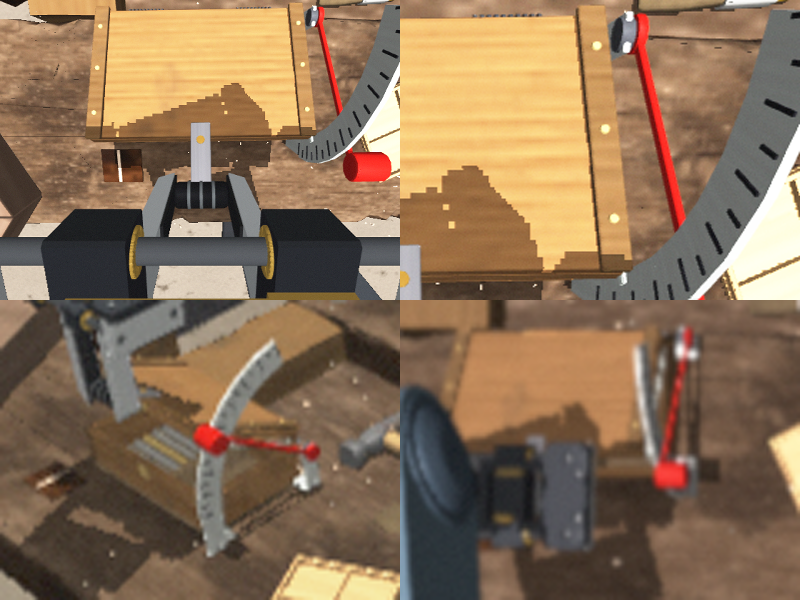

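Wrist and scene views: the lid is up, with the bar held between the fingers at left-panel px (200,195) and the gripper clear of the quadrant. The pointer stud is at wrist px ≈(514,234) and its hub at ≈(448,16). Now I'll compute the pointer angle.

```bash
python3 - <<'E'
from h import *
import pickle
np.set_printoptions(precision=4,suppress=True)
d0,d4,d5=[pickle.load(open(f"v{i}.pkl","rb")) for i in(0,4,5)]
def red(v,roi,k):
    x0,y0,x1,y1=roi;h=cv2.cvtColor(v["im"],cv2.COLOR_RGB2HSV)[y0:y1,x0:x1]
    m=cv2.inRange(h,(0,170,70),(6,255,255))|cv2.inRange(h,(174,170,70),(180,255,255))
    if k:m=cv2.morphologyEx(m,cv2.MORPH_OPEN,np.ones((k,k)))
    n,_,st,ce=cv2.connectedComponentsWithStats(m);i=1+np.argmax(st[1:,4]);return ce[i]+[x0,y0],st[i].tolist()
w4=red(d4["wrist"],(400,60,460,130),11);w5=red(d5["wrist"],(470,190,559,270),15);s0=red(d0["scene"],(180,140,205,165),5);t0=red(d0["top"],(150,212,175,235),5)
print(w4,w5,s0,t0)
L=[(d4["wrist"],w4[0]),(d5["wrist"],w5[0]),(d0["scene"],s0[0]),(d0["top"],t0[0])]
st,e=tri(*L);print("stud",st,e);print("stud W",tri(*L[:2]),"WS",tri(*L[:3]),"ST",tri(*L[2:]))
H=[(d0["scene"],(223.,155.2)),(d5["wrist"],(448.,15.)),(d0["top"],(165.5,185.8))]
hu,e=tri(*H);print("hub",hu,e)
for h in(hu,np.array([.6105,.16,.042])):
    v=h-st;print("angle",np.arctan2(-v[2],v[0]),"len",np.hypot(v[0],v[2]))
E
```

```text
(array([427.524, 108.924]), [10, 36, 36, 27, 895]) (array([513.2492, 233.0948]), [11, 23, 66, 41, 2520]) (array([192.5, 151. ]), [9, 8, 8, 7, 48]) (array([160.9153, 224.2034]), [7, 9, 9, 7, 59])
stud [0.5031 0.1579 0.1229] [np.float64(0.9085747689603579), np.float64(0.23577712565979225), np.float64(0.4611543400598235), np.float64(0.60298143863641)]
stud W (array([0.5026, 0.1568, 0.1211]), [np.float64(0.085765491298005), np.float64(0.1380097861216942)]) WS (array([0.5026, 0.1579, 0.1229]), [np.float64(0.5048965784621688), np.float64(1.3668965681806398), np.float64(0.2858498250260605)]) ST (array([0.5038, 0.1589, 0.1216]), [np.float64(0.46607914418806495), np.float64(0.4891363163147564)])
hub [0.6125 0.1688 0.0434] [np.float64(0.8684535456151179), np.float64(6.579780436900098), np.float64(0.35273426968586835)]
angle 0.628348478905504 len 0.13518802553219686
angle 0.645561259920479 len 0.1344152067825576
```

```bash
python3 -m inch '{"delta_pos":[[0.0017,0.0005,0.0024],[0.0017,0.0005,0.0024],[0.0017,0,0.0023],[0.0018,0,0.0022],[0.0018,0,0.0022],[0.0018,0,0.0022],[0.0019,0,0.0021],[0.002,0,0.0021],[0,0,0],[0,0,0]],"yaw":[0,0,0,0,0,0,0,0,0,0]}'
python3 - <<'E'
from h import *
import pickle
np.set_printoptions(precision=4,suppress=True)
d={n:cam(n) for n in("wrist","scene","top")};pickle.dump(d,open("v6.pkl","wb"))
s=state();print(s["time_s"],s["tcp_pos"],s["force"],s["grip_width"])
b=np.array(s["tcp_pos"])-[.4615,0,.0597]+[-.149,0,.0175];print(np.hypot(b[0],b[2]),"theta",np.arctan2(b[2],-b[0])-.1169)
S,W=d["scene"],d["wrist"]
save(np.hstack([cv2.resize(W["im"][0:300,360:560],(400,600),interpolation=cv2.INTER_CUBIC),cv2.resize(S["im"][120:210,180:240],(400,600),interpolation=cv2.INTER_CUBIC)]),"v6.png")
E
```

```text
time_s: 18.2
tcp_pos: [0.5005, 0.2686, 0.1447]
ee_rot: [[-0.005, -0.001, -1.0], [-0.0, -1.0, 0.001], [-1.0, 0.0, 0.005]]
force: [-1.1, 4.9, -5.9]
grip_width: 0.379
18.35 [0.5005 0.2687 0.1447] [-1.5411  5.4633 -5.8651] 0.37786911963881786
0.1503110637535511 theta 0.6333366727349405
```

View pics/v6.png

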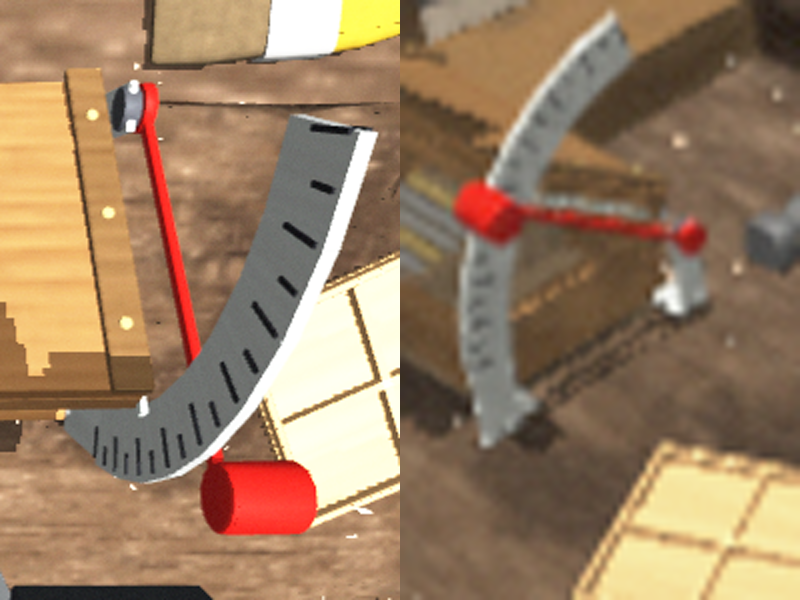

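View: the white line on the lid edge shows just above the red pointer in the scene crop, from ≈(530,185) to (655,215). I'll fit both lines and compare their angles.

```bash
cat > ang.py <<'E'
from h import *
import pickle,sys
np.set_printoptions(precision=4,suppress=True)
def onplane(v,p,y):
    c,d=ray(v,p);return c+d*(y-c[1])/d[1]
def fit(v,pts,y):
    Q=np.array([onplane(v,p,y) for p in pts]);x,z=Q[:,0],Q[:,2]
    l=cv2.fitLine(np.stack([x,z],1).astype(np.float32)*1000,cv2.DIST_HUBER,0,.01,.01).ravel();vx,vz=l[:2]*np.sign(l[0])
    res=np.abs((x*1000-l[2])*vz-(z*1000-l[3])*vx)
    # height of line above hinge axis at x=.6105
    return -np.arctan2(vz,vx),res.mean(),l[3]+(610.5-l[2])*vz/vx,x.min(),x.max()
v=pickle.load(open(sys.argv[1],"rb"))["scene"]
im=v["im"].astype(int);h=cv2.cvtColor(v["im"],cv2.COLOR_RGB2HSV).astype(int)
# red arm between the stud and hub: weighted centre of each column
red=[];wh=[]
for x in range(199,222):
    c=im[140:165,x];r=np.clip(c[:,0]-1.5*np.maximum(c[:,1],c[:,2]),0,None)
    if r.sum()>40:
        yc=140+(r*np.arange(25)).sum()/r.sum();red.append((x,yc))
        a=int(yc)-7;b=int(yc)-1;g=im[a:b,x].min(1).astype(float);g=np.clip(g-np.percentile(g,40),0,None)
        if g.max()>25:wh.append((x,a+(g*np.arange(len(g))).sum()/g.sum(),g.max()))
print([tuple(np.round(q,1).tolist()) for q in red]);print([tuple(np.round(q,1).tolist()) for q in wh])
wh=[q[:2] for q in wh]
for y in(.166,.170):print("pointer",fit(v,red,y))
for y in(.180,.186):print("white",fit(v,wh,y))
E
python3 ang.py v6.pkl
python3 - <<'E'
from h import *
import pickle
v=pickle.load(open("v6.pkl","rb"))["scene"]
for x in range(198,224,2):print(x,[tuple(c) for c in v["im"][145:157,x].tolist()])
E
```

```text
[(199.0, 151.5), (200.0, 151.6), (201.0, 152.0), (202.0, 152.0), (203.0, 152.3), (204.0, 152.3), (205.0, 152.2), (206.0, 152.6), (207.0, 152.9), (208.0, 152.9), (209.0, 153.0), (210.0, 153.1), (211.0, 153.2), (212.0, 153.3), (213.0, 153.7), (214.0, 153.9), (215.0, 154.0), (216.0, 154.2), (217.0, 154.2), (218.0, 154.2), (219.0, 154.5), (220.0, 154.8), (221.0, 155.1)]
[(201.0, 145.5, 45.0), (202.0, 146.9, 44.0), (203.0, 149.5, 78.0), (204.0, 149.6, 93.0), (205.0, 149.6, 66.0), (206.0, 149.5, 79.0), (207.0, 149.6, 71.0), (208.0, 149.6, 47.0), (209.0, 149.6, 46.0), (210.0, 150.5, 72.0), (211.0, 150.6, 87.0), (212.0, 150.5, 62.0), (213.0, 150.5, 77.0), (214.0, 150.3, 67.0), (215.0, 151.3, 41.0), (216.0, 151.5, 43.0), (217.0, 151.6, 27.0), (219.0, 151.5, 53.0), (220.0, 151.7, 28.0), (221.0, 152.6, 30.0)]
pointer (np.float32(0.62601715), np.float64(0.29965949849815493), np.float32(43.265064), np.float64(0.5273333815582533), np.float64(0.6004393511465337))
pointer (np.float32(0.6260129), np.float64(0.30116613320692087), np.float32(41.772606), np.float64(0.5300864029275677), np.float64(0.6035
[... 2062 characters left out ...]
 88, 59), (110, 84, 56), (116, 87, 61), (116, 106, 89), (122, 115, 102), (124, 67, 46), (158, 44, 37), (138, 50, 39), (102, 77, 51)]
218 [(126, 101, 76), (128, 101, 66), (104, 79, 55), (118, 89, 60), (94, 70, 47), (88, 68, 47), (95, 72, 48), (102, 81, 62), (153, 82, 63), (185, 52, 43), (124, 42, 33), (94, 64, 47)]
220 [(125, 102, 79), (123, 100, 76), (115, 92, 69), (121, 93, 75), (120, 96, 76), (118, 95, 77), (121, 101, 87), (138, 120, 104), (155, 115, 98), (173, 109, 97), (137, 62, 57), (133, 102, 93)]
222 [(122, 97, 74), (128, 104, 84), (128, 106, 86), (125, 102, 83), (123, 101, 79), (125, 98, 81), (123, 99, 79), (122, 107, 95), (168, 104, 105), (218, 70, 63), (178, 38, 32), (139, 38, 32)]
```

```bash
cat >> ang.py <<'E'
print("--- refit, blue channel, columns",sys.argv[2:4])
wh=[]
for x in range(int(sys.argv[2]),int(sys.argv[3])):
    yc=dict(red)[x];a=int(yc)-6;b=int(round(yc));g=np.clip(im[a:b,x,2]-60.,0,None)
    if g.max()>25:
        k=int(g.argmax());s=slice(max(k-1,0),k+2);wh.append((x,a+(g[s]*np.arange(len(g))[s]).sum()/g[s].sum()))
for n,q in(("pointer",[r for r in red if 202<=r[0]<=218]),("white",wh)):
    for y in(.170,.184):print(n,len(q),fit(v,q,y))
b=np.array(state()["tcp_pos"])-[.4615,0,.0597]+[-.149,0,.0175];print("arm theta",np.arctan2(b[2],-b[0])-.1169)
E
python3 ang.py v6.pkl 202 218 | sed -n '/---/,$p'
sed 's/\["scene"\]/["scene"]/' /dev/null
python3 - <<'E'
import sys;sys.path.insert(0,'.')
from h import *
import pickle
# wrist: pointer arm line and lid right-edge, in vertical planes; px from the 2x crop (origin 360,0)
v=pickle.load(open("v6.pkl","rb"))["wrist"]
def onplane(p,y):
    c,d=ray(v,p);return c+d*(y-c[1])/d[1]
P=lambda x,y:(360+x/2,y/2)
for y in(.165,.170):
    a,b=onplane(P(150,120),y),onplane(P(193,355),y);print("pointer wrist",a,b,np.arctan2(b[2]-a[2],a[0]-b[0]))
for y in(.186,.190):
    a,b=onplane(P(101,70),y),onplane(P(152,388),y);print("lid edge wrist",a,b,np.arctan2(b[2]-a[2],a[0]-b[0]))
E
```

```text
--- refit, blue channel, columns ['202', '218']
pointer 17 (np.float32(0.62199914), np.float64(0.2846202000867451), np.float32(42.113922), np.float64(0.5395497761103024), np.float64(0.5931937364955634))
pointer 17 (np.float32(0.6220015), np.float64(0.2896107373785179), np.float32(36.82777), np.float64(0.5493513967780888), np.float64(0.6039366027613619))
white 15 (np.float32(0.6133359), np.float64(0.3680612579041389), np.float32(51.950203), np.float64(0.5408450444064021), np.float64(0.5873500835236916))
white 15 (np.float32(0.61334026), np.float64(0.3745196596762857), np.float32(46.692486), np.float64(0.5506693920610327), np.float64(0.5979904161100864))
arm theta 0.6333366727349405
pointer wrist [0.60716724 0.165      0.04208098] [0.53602156 0.165      0.09234254] 0.6150482317766409
pointer wrist [0.60551299 0.17       0.05493929] [0.53782087 0.17       0.10276105] 0.615048231776641
lid edge wrist [0.62077203 0.186      0.05191602] [0.53117984 0.186      0.11562001] 0.618099636630167
lid edge wrist [0.6184461  0.19       0.06435721] [0.53322408 0.19       0.12495382] 0.6180996366301675
```

The pointer and the white line agree within about 0.01 rad in both views: 0.622 against 0.613 in the scene, 0.615 against 0.618 in the wrist, with the arm's own arc reading 0.633. I'll hold, then check for creep and whether the pointer or any other piece has moved.

```bash
python3 -m inch '{"delta_pos":[[0,0,0],[0,0,0],[0,0,0],[0,0,0],[0,0,0],[0,0,0],[0,0,0],[0,0,0],[0,0,0],[0,0,0]],"yaw":[0,0,0,0,0,0,0,0,0,0]}'
python3 - <<'E'
from h import *
import pickle
d={n:cam(n) for n in("wrist","scene","top")};pickle.dump(d,open("v7.pkl","wb"))
d0=pickle.load(open("v0.pkl","rb"))
def red(v,roi):
    x0,y0,x1,y1=roi;h=cv2.cvtColor(v["im"],cv2.COLOR_RGB2HSV)[y0:y1,x0:x1]
    m=cv2.morphologyEx(cv2.inRange(h,(0,170,70),(6,255,255)),cv2.MORPH_OPEN,np.ones((5,5)));n,_,st,ce=cv2.connectedComponentsWithStats(m);return ce[1:]+[x0,y0]
for n,r in(("scene",(180,140,205,165)),("top",(150,212,175,235))):print(n,red(d0[n],r),red(d[n],r))
df=cv2.absdiff(d0["scene"]["im"],d["scene"]["im"]).max(2)
print("diff tin/pink/blue",df[245:280,325:362].mean(),df[290:330,420:450].mean(),df[320:358,385:415].mean())
f=lambda i:cv2.resize(i,(400,300),interpolation=cv2.INTER_CUBIC)
save(np.hstack([f(d["scene"]["im"]),f(d["scene"]["im"][120:270,170:370])]),"v7.png")
E
python3 ang.py v7.pkl 202 218 | sed -n '/---/,$p'
```

```text
time_s: 19.6
tcp_pos: [0.5006, 0.2686, 0.1447]
ee_rot: [[-0.005, -0.001, -1.0], [-0.0, -1.0, 0.001], [-1.0, 0.0, 0.005]]
force: [-1.6, 5.6, -6.2]
grip_width: 0.379
scene [[192.5 151. ]] [[192.5 151. ]]
top [[160.91525424 224.20338983]] [[160.53125  224.265625]]
diff tin/pink/blue 3.3451737451737453 3.2725 3.7017543859649122
--- refit, blue channel, columns ['202', '218']
pointer 17 (np.float32(0.6194763), np.float64(0.27801815237569705), np.float32(42.378136), np.float64(0.5395096103574957), np.float64(0.5931986950468539))
pointer 17 (np.float32(0.61947906), np.float64(0.28290609302452463), np.float32(37.054504), np.float64(0.5493105262704923), np.float64(0.6039416483161947))
white 15 (np.float32(0.60980225), np.float64(0.37824156128648917), np.float32(52.237206), np.float64(0.5408575685147304), np.float64(0.587351716738297))
white 15 (np.float32(0.60980386), np.float64(0.38487652264782996), np.float32(46.92649), np.float64(0.5506821359193897), np.float64(0.5979920779813392))
arm theta 0.6332524232430274
```

View pics/v7.png

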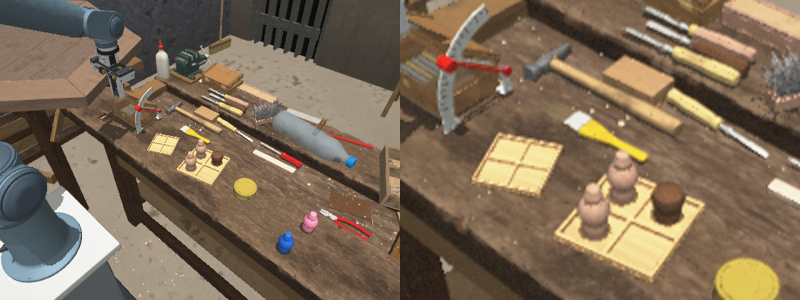

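The lid is steady with no creep. The pointer stud is at the same pixels as at the start. The finial stands upright in front of its twin, and the tin and both look-alikes are unchanged. Handing in.

```bash
python3 -c "from rig import *; print(finish_job())"
```

```text
the job is handed in; nothing more can be done
None
```

I stood the loose pale finial in the larger tray's front left bay, directly in front of the other pale finial, and let go. I then took the lid's black grip by its ends, raised the lid to the red pointer and handed in while still holding it there. It took about 20 s of the 43 s allowed.

**Finial:** the last view shows it upright in its bay. The other tray pieces look undisturbed, and the tin and the pink and blue look-alikes are unchanged in the images.

**Lid angle:** my readings agree to about 0.01 rad (0.6°):

| Reading | Lid (rad) | Pointer (rad) |
|---|---|---|
| Scene view (last look) | 0.610 | 0.619 |
| Wrist view (about 1 s earlier) | 0.618 | 0.615 |
| Arm's own movement | 0.633 | – |
| Stud position from several views | – | 0.628 to 0.645 |

The views disagree slightly on which of the two is higher, so I left the angle as it was.

**Steadiness:** the arm's reading did not drift over the last 1.25 s hold. The pointer stud stayed at its starting pixels in the scene view and within 0.4 px in the top view. The wrist force was about 8 N, with a small sideways load of 5–6 N from the grip left in place.

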